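# Turn the brush-rinse cup mouth-up on the painting mat

## Task

Two white cups were left upside down on the black painting mat to dry. Pick up the short round-bottomed rinse cup, turn it over and set it down gently, so that it ends standing by itself on its foot, mouth up, on the mat. Leave the tall flat-bottomed tumbler standing as it is.

Things in the scene. Friction and masses are not known exactly. Their poses are not given: they have to be found in the camera images.
- rinse_cup: Short white ceramic cup, 66 mm high, 64 mm outer diameter, wall 3 mm, about 0.25 kg; starts upside down on the mat. Origin: centre of the flat foot (40 mm wide), on top at the start; z axis from foot to mouth. Straight cylinder for 41 mm from the mouth, then a round bottom: sphere of radius 32 mm centred 25 mm from the foot. Bottom thick and heavy: centre of mass 17 mm from the foot.
- rinse_cup_rim (a point): Centre of the rinse cup's mouth, 66 mm from its origin along z. Because of the heavy round bottom, the cup laid on its side (or mouth higher) and let go rolls up onto its foot by itself, moving up to 50 mm towards its foot end: a quarter turn is enough, e.g. grip across the straight part with the tool tilted 45 degrees, half turn about the tool's axis, lay down, open, go straight up.
- mat: Black rubber painting mat, fixed on the table: 260 mm (own x) by 460 mm (own y), 3 mm thick. Origin: centre of its underside; its top is 3 mm higher. Both cups stand on it, in opposite halves along y, 170 mm or more apart. On the table, 35 mm or more beyond its far (+x) long edge, stand a brush jar (brushes up to 215 mm high) and two small paint pots (42 mm high).
- tumbler: The tall white ceramic tumbler, also upside down on the mat and to be left so: 95 mm high, diameter 68 mm at the mouth and 62 mm at the flat bottom. The origin is the centre of its flat bottom, which is on top, 95 mm above the mat; own z points down, towards the mouth.
Things that resemble listed ones, but are neither listed nor needed, are in the scene too. What is shaped like the rinse_cup but green or turquoise is not meant.

How it is judged:
By the outcome, as a careful person would: the job done as asked, in the order asked, and still so for the second after the job is handed in, with the robot touching nothing.
It also fails if it takes over 48 s, if anything falls off the work surface, if the arm or the gripper's body presses on something with over 40 N, if the wrist force passes 120 N, or if a joint passes its speed limit or range.

## Robot

A 6-joint arm with a two-finger parallel gripper is mounted at the origin on the work surface. World frame = base frame: x ahead of the robot, y to its left, z up, the work surface at z = 0. Lengths are in m, angles in degrees, forces in N, time in s.
With the tool pointing down it reaches from about 0.4 to 0.825 m from the base axis. Payload 7 kg.
Tool frame: the origin (TCP) lies at the very end of the fingers, on their centre line; the grasp point (between the pads) lies 19 mm behind it (ctrl.pinch_z is the distance from the TCP to the grasp point, in m); z points along the fingers, x is the direction in which the jaws open and shut, and the axes are right-handed (so a half turn about z gives the same grasp; the last joint's range is limited). The gripper opens to 88 mm and grips with 3 to 60 N. Pads are 19 mm wide; open, the fingers measure 130 mm over their backs; the gripper's body (78 mm by 193 mm) begins 47 mm behind the grasp point.
Start: joints at [84.918, 20.546, 0.682, 0, -70.136, -16.507], TCP at [0.248, 0.628, 0.227] pointing down, gripper open.
Joint ranges: [-176.03, 176.03], [-82.01, 121.73], [-58.28, 71.71], [-173.87, 95.51], [-174.79, -0.11], [-173.66, 173.66]. Speed limits (degrees/s): [136.94, 136.94, 172.46, 180, 180, 180].

## Interface

Orientations are given as [roll, pitch, yaw] about the fixed x, y, z axes, in that order (R = Rz(yaw) Ry(pitch) Rx(roll)).
In Python, from plant import ctrl gives the robot as it stands.
- The arm moves only by the tool carry_out, never from a script. Its argument "increments" is a list of rows, each a list of 7 numbers: the turn, a rotation vector about the world's x, y, z in degrees, then the shift along the world's x, y, z in mm, then the closure, from 0 (fully open) to 1 (shut). In form: [[ax, ay, az, dx, dy, dz, grip], ...]. A call has 1 to 20 rows; each row is the pose to reach, as a shift and turn from the pose commanded when the call began; what a row does not reach only later rows make up. A row lasts 1/8 s, in which the tool goes at most 62.5 mm and 10.7 degrees, less where a joint would pass 70% of its speed; a pose out of reach is approached as far as the arm can. A call with a gripper value outside its range is refused whole. The fingers move at their own pace and stop on an object; the grip force is fixed at half the most. Time passes only in rows, so rows that repeat a pose let the fingers close. It gives the time, the measured TCP pose, the force and the opening at its end, in the units of the state.
- ctrl.get_obs(): the state, without advancing time (a new reading comes with each control period).
- ctrl.snapshot(name): name is "scene" or "side" or "wrist"; returns a dict with "pixels" (480x640x3 uint8, blue, green, red), "intrinsics" (3x3 intrinsics, pixels), "rvec" (rotation vector, rad) and "tvec" (3), from world to camera coordinates, as OpenCV has them; the wrist camera has in their place "hand_eye" (4x4, takes a point from camera to tool coordinates, whose origin is the TCP and whose axes are the tool frame's). Camera axes: x right, y down, z forward; pixel columns grow to the right and rows downward; lengths in m; the calibration is good to about 2 mm. The wrist camera is an equidistant fisheye: a pixel r from the principal point sees the ray r / f radians off the axis. A picture is of the moment at which its call begins: read the wrist's pose just before it. There is no depth.
- ctrl.close_job(): hands the job in, once; it reports no verdict.
Trained networks look in a picture, given as the dict that the camera call returned (one of the last four; its "shot" number tells which), for a name from the list of things; names that differ only in an ending like _2 or _b are one class to them, and where a whole thing is asked for, a point or a joint stands for the part that bears it (a point fixed in the world has none). Each returns a list of dicts, best first, with "confidence" (0 to 1); they miss things now and then, are a little off and sometimes report something else, mostly with a low value. They report only what shows in the picture. A call takes as long as a camera call. They do not tell look-alikes from the thing itself.
- ctrl.search_frame(picture, label): "centre" ([x, y, z] in m, in world coordinates, good to about 4 mm: the middle of the surface that is visible of it).
- ctrl.outline_of(picture, label): "pixels" (480x640 bool, what is visible of it).
The state is a dict: "clock": time; "joint_pos": joint angles; "qvel": joint speeds; "tau": joint torques, N m; "tool_pos": TCP position; "orientation": TCP orientation; "force": force on the tool from outside, world axes, zero at the start; "moment": the same for the moment, N m; "opening": finger opening in m.
Only numpy, scipy, OpenCV 4.12 (cv2) and the standard library are available. Lean on these libraries where they do the work, as an engineer would, in place of code of your own. Each camera call takes 0.05 s, during which the arm holds its last target. There are 200 camera calls.

## Working session

There is one attempt and no reset: what is moved stays moved. The work goes in short steps, Python scripts to look and compute and a tool call to move; the robot and the scene stay as the last step left them, time stands still between calls to the robot, and variables do not carry over. Pictures are saved under pics/ and viewed, about 8 in all and at most 12, crops included, and the job is handed in when it is done.

Besides the shell and the picture viewer there is one more tool, called after "Call:" by a JSON object that holds its "name" and its "arguments". carry_out: Moves the arm, as the interface text tells. Its arguments: {"type":"object","properties":{"increments":{"type":"array"}},"required":["increments"]}

```bash
mkdir -p pics
python3 - <<'E'
from plant import ctrl
import cv2,numpy as np
o=ctrl.get_obs();print(o['clock'],o['tool_pos'],o['orientation'],o['opening'],ctrl.pinch_z)
P=[]
for n in ['scene','side']:
    p=ctrl.snapshot(n);P.append(p)
    for l in ['rinse_cup','tumbler','mat','rinse_cup_rim']:
        for d in ctrl.search_frame(p,l)[:4]: print(n,l,np.round(d['centre'],4),round(d['confidence'],2))
    R=cv2.Rodrigues(np.array(p['rvec']))[0];print(n,'cam',-R.T@np.array(p['tvec']).ravel(),R[2])
    cv2.imwrite(f'pics/{n}0.png',p['pixels'])
E
```

```text
0.0 [0.24820995 0.62718178 0.22564842] [-1.79992400e+02 -9.35565529e-02 -1.11595368e+02] 0.08768661134056656 0.0188
scene rinse_cup [0.636  0.3517 0.0555] 0.87
scene rinse_cup [0.6299 0.1746 0.0565] 0.83
scene rinse_cup [0.7683 0.0656 0.0575] 0.68
scene tumbler [ 0.6078 -0.0766  0.0754] 0.94
scene mat [0.5643 0.0859 0.0038] 0.64
scene rinse_cup_rim [0.6394 0.3512 0.0584] 0.95
scene rinse_cup_rim [0.7685 0.0673 0.056 ] 0.81
scene rinse_cup_rim [0.6317 0.1721 0.0585] 0.64
scene cam [0.92929653 0.45671008 0.6845672 ] [-0.37879806 -0.49562497 -0.7815804 ]
side rinse_cup [0.6172 0.3602 0.0522] 0.74
side rinse_cup [0.6138 0.1806 0.0511] 0.68
side rinse_cup [0.7531 0.0703 0.0457] 0.58
side tumbler [ 0.5942 -0.0731  0.0609] 0.81
side mat [0.5326 0.1135 0.0014] 0.6
side rinse_cup_rim [0.6157 0.3662 0.0492] 0.95
side rinse_cup_rim [0.7519 0.0742 0.0461] 0.86
side cam [0.4011174  0.88334528 0.61819775] [ 0.22914464 -0.80503244 -0.54718873]
```

View pics/scene0.png

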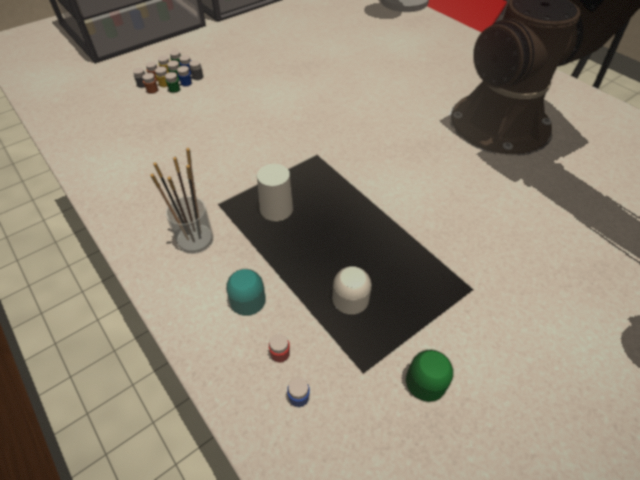

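View pics/side0.png

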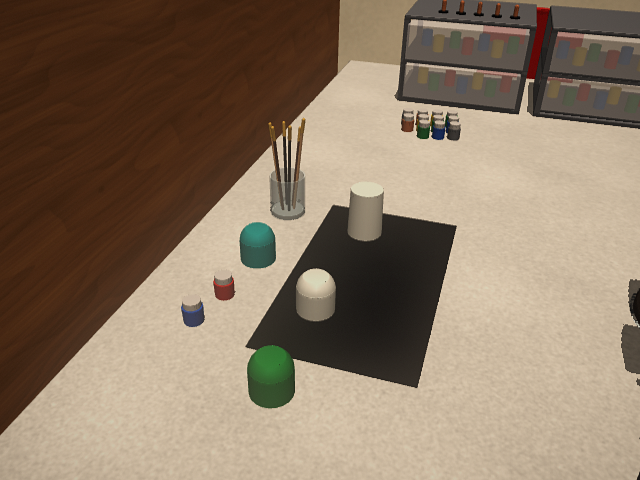

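The scene picture shows the white rinse cup at (352,290), the tumbler at (275,192), a green decoy at (430,373) and a turquoise one at (246,290). The side picture has the rinse cup at (316,294). I'll fit the cup's silhouette in both views.

```bash
cat > h.py <<'E'
from plant import ctrl
import cv2,numpy as np
from scipy.optimize import least_squares
from scipy.spatial.transform import Rotation as Ro
def proj(p,X): return cv2.projectPoints(np.array(X,float).reshape(-1,1,3),np.array(p['rvec'],float),np.array(p['tvec'],float),np.array(p['intrinsics'],float),None)[0].reshape(-1,2)
def unproj(p,uv,z):
    R=cv2.Rodrigues(np.array(p['rvec'],float))[0];t=np.array(p['tvec'],float).ravel()
    c=-R.T@t;d=R.T@np.linalg.inv(p['intrinsics'])@[*uv,1];return c+d*(z-c[2])/d[2]
s=np.r_[0:25:8j]; PROF=[(np.sqrt(32**2-(25-a)**2),a) for a in s]+[(32,25),(32,66)]  # r, dist from foot (mm)
def cup(x,y,up):  # up=True: mouth up
    th=np.linspace(0,2*np.pi,48)
    return np.array([[x+r*np.cos(t)/1e3,y+r*np.sin(t)/1e3,.003+(a if up else 66-a)/1e3] for r,a in PROF for t in th])
def box(p,x,y,up):
    q=proj(p,cup(x,y,up));return np.r_[q.min(0),q.max(0)]
def white(p,near):  # white-cup blob bbox near pixel
    im=p['pixels'].astype(int);m=((im.min(2)>85)).astype(np.uint8)
    n,l,st,c=cv2.connectedComponentsWithStats(m)
    return n,l,st,c
E
python3 - <<'E'
from h import *
P=[ctrl.snapshot(n) for n in('scene','side')];B=[]
for p,c in zip(P,[(352,290),(316,294)]):
    ds=[d for d in ctrl.outline_of(p,'rinse_cup') if np.hypot(*(np.argwhere(d['pixels']).mean(0)[::-1]-c))<15]
    yx=np.argwhere(ds[0]['pixels']);b=np.r_[yx.min(0)[::-1],yx.max(0)[::-1]+1];B.append(b);print(b,ds[0]['confidence'])
    r=least_squares(lambda v:box(p,*v,False)-b,[.62,.17]);print('single',r.x,r.fun)
r=least_squares(lambda v:np.r_[[box(p,*v,False)-b for p,b in zip(P,B)]].ravel(),[.62,.17]);print(r.x,r.fun.round(1))
for p,c in zip(P,[[(318,155),(219,205),(365,371),(471,289)],[(334,206),(456,226),(417,386),(248,346)]]):
    C=np.array([unproj(p,u,.003) for u in c]);print(C.round(3).tolist(),C.mean(0).round(3))
o=ctrl.get_obs();print(o['clock'])
x,y=r.x;az=np.arctan2(y,x);h=np.array([np.cos(az),np.sin(az),0]);a=(h+[0,0,-1])/2**.5
print('az',np.degrees(az));g=np.array([x,y,.003+.030]);tcp=g+.0188*a;print('tcp',tcp,'shift mm',(tcp-o['tool_pos'])*1e3)
E
```

```text
[332 267 371 314] 0.82
single [0.61805931 0.16014381] [ 0.02817507 -0.50238412 -0.0271193   0.47209984]
[296 269 336 321] 0.88
single [0.61743156 0.16099562] [-0.16790142 -0.66501932  0.17025001  0.56999268]
[0.61778389 0.16037523] [ 0.2 -0.5  0.2  0.5 -0.3 -0.9  0.1  0.3]
[[0.426, -0.175, 0.003], [0.684, -0.178, 0.003], [0.687, 0.275, 0.003], [0.436, 0.277, 0.003]] [0.558 0.05  0.003]
[[0.681, -0.175, 0.003], [0.428, -0.174, 0.003], [0.433, 0.279, 0.003], [0.688, 0.276, 0.003]] [0.557 0.052 0.003]
0.7
az 14.552619587438947
tcp [0.63065101 0.1637155  0.01970639] shift mm [ 382.29239793 -463.88248772 -206.85371041]
```

Both views agree: the cup is at (0.618, 0.160), inside the mat (x 0.43..0.687, y -0.175..0.277). I'll move over it, turning the jaws crosswise.

Call:
{"name": "carry_out", "arguments": {"increments": [[0,0,-9.6,25,-31,0,0],[0,0,-19.2,51,-62,0,0],[0,0,-28.8,76,-93,0,0],[0,0,-38.4,102,-124,0,0],[0,0,-48,127,-155,0,0],[0,0,-57.6,153,-186,0,0],[0,0,-67.2,178,-217,0,0],[0,0,-76.8,204,-248,0,0],[0,0,-86.4,229,-279,0,0],[0,0,-96,255,-310,0,0],[0,0,-105.6,280,-341,0,0],[0,0,-115.2,306,-372,0,0],[0,0,-124.8,331,-403,0,0],[0,0,-134.4,357,-434,0,0],[0,0,-143.9,382,-463,0,0],[0,0,-143.9,382,-463,0,0],[0,0,-143.9,382,-463,0,0]]}}

```text
clock: 2.82
tool_pos: [0.6303, 0.1645, 0.2264]
orientation: [-180.0, -0.0, 104.5]
force: [-0.1, 0.9, -0.1]
opening: 0.0875
```

Call:
{"name": "carry_out", "arguments": {"increments": [[1.9,-7.3,0,0,0,0,0],[3.8,-14.5,0,0,0,0,0],[5.65,-21.8,0,0,0,0,0],[7.5,-29,0,0,0,0,0],[9.4,-36.3,0,0,0,0,0],[11.3,-43.6,0,0,0,0,0],[11.3,-43.6,0,0,0,0,0],[11.3,-43.6,0,0,0,0,0]]}}

```text
clock: 3.82
tool_pos: [0.6253, 0.1592, 0.2762]
orientation: [140.1, -0.3, 105.3]
force: [0.7, -0.1, 0.5]
opening: 0.0874
```

Run:
```python
from h import *
o=ctrl.get_obs();print(o['joint_pos'],o['force'],o['clock'])
R=Ro.from_euler('xyz',o['orientation'],degrees=True).as_matrix();print(R.round(3))
tcp=np.array(o['tool_pos']);g=tcp-.0188*R[:,2];print(tcp,g,'to go mm',(np.array([.6178,.1604,.033])-g)*1e3)
```

```text
[  17.27449508   -3.97514279  -53.93399844   81.92866293   -1.02931497
 -173.66858378] [ 0.67742416 -0.0702633   0.51841149] 3.825
[[-0.264  0.741  0.618]
 [ 0.965  0.199  0.173]
 [ 0.006  0.642 -0.767]]
[0.62529702 0.1592096  0.27621002] [0.61368506 0.15594872 0.29063116] to go mm [   4.11493627    4.45128014 -257.63115951]
```

Straight outward tilt runs into the wrist singularity (j5→0). I'll back off to vertical, check the joints, and work out a kinematic model for a sideways tilt.

Call:
{"name": "carry_out", "arguments": {"increments": [[-1.35,4.8,0,0,0,0,0],[-2.7,9.6,0,0,0,0,0],[-4.05,14.4,0,0,0,0,0],[-5.4,19.2,0,0,0,0,0],[-6.75,24,0,0,0,0,0],[-8.1,28.9,0,0,0,0,0],[-9.45,33.7,0,0,0,0,0],[-10.8,38.5,0,0,0,0,0],[-10.8,38.5,0,0,0,0,0],[-10.8,38.5,0,0,0,0,0]]}}

```text
clock: 5.08
tool_pos: [0.627, 0.1591, 0.2759]
orientation: [-179.9, 0.1, 105.0]
force: [0.3, 1.2, 0.1]
opening: 0.0879
```

Run:
```python
from h import *
import itertools
o=ctrl.get_obs();print(repr(o['joint_pos']),o['force'],o['clock'],o['tool_pos'],o['orientation'])
D=[([84.918,20.546,.682,0,-70.136,-16.507],[.24821,.62718,.22565],[-179.9924,-.0936,-111.5954]),
([17.27449508,-3.97514279,-53.93399844,81.92866293,-1.02931497,-173.66858378],[.62529702,.1592096,.27621002],[140.1,-.3,105.3]),
(o['joint_pos'],o['tool_pos'],o['orientation'])]
E=lambda s,a:Ro.from_euler(s,a,degrees=True)
for s4,s6 in itertools.product([1,-1],[1,-1]):
    for q,p,e in D:
        A=E('z',q[0])*E('y',q[1]-q[2])*E('x',s4*q[3])*E('y',-q[4])*E('x',s6*q[5])
        T=A.inv()*E('xyz',e); print(s4,s6,T.as_matrix().round(2).tolist())
```

```text
array([ 3.15145755e+01,  1.64955229e+01,  1.25055423e+00,  5.10470184e-02,
       -7.48224969e+01, -1.06567516e+02]) [0.25763058 1.18290519 0.06854518] 5.075 [0.62702424 0.15909575 0.27586158] [-1.79949373e+02  6.64451139e-02  1.04960483e+02]
1 1 [[-0.0, 0.0, 1.0], [0.54, 0.84, 0.0], [-0.84, 0.54, -0.0]]
1 1 [[0.04, -0.0, 1.0], [-0.06, -1.0, 0.0], [1.0, -0.06, -0.04]]
1 1 [[0.0, -0.0, 1.0], [-0.55, -0.84, 0.0], [0.84, -0.55, -0.0]]
1 -1 [[-0.0, 0.0, 1.0], [0.0, 1.0, -0.0], [-1.0, 0.0, -0.0]]
1 -1 [[0.04, -0.0, 1.0], [-0.28, -0.96, 0.01], [0.96, -0.28, -0.03]]
1 -1 [[0.0, -0.0, 1.0], [-0.0, 1.0, 0.0], [-1.0, -0.0, 0.0]]
-1 1 [[-0.0, 0.0, 1.0], [0.54, 0.84, 0.0], [-0.84, 0.54, -0.0]]
-1 1 [[0.0, 0.0, 1.0], [-0.22, 0.98, -0.0], [-0.98, -0.22, 0.0]]
-1 1 [[0.0, -0.0, 1.0], [-0.55, -0.84, 0.0], [0.84, -0.55, -0.0]]
-1 -1 [[-0.0, 0.0, 1.0], [0.0, 1.0, -0.0], [-1.0, 0.0, -0.0]]
-1 -1 [[0.0, 0.0, 1.0], [-0.0, 1.0, -0.0], [-1.0, -0.0, 0.0]]
-1 -1 [[0.0, -0.0, 1.0], [-0.0, 1.0, 0.0], [-1.0, -0.0, 0.0]]
```

Call:
{"name": "carry_out", "arguments": {"increments": [[9.7,2.5,0,0,0,-40,0],[19.4,5,0,0,0,-80,0],[19.4,5,0,0,0,-80,0],[19.4,5,0,0,0,-80,0]]}}

```text
clock: 5.58
tool_pos: [0.6276, 0.1579, 0.197]
orientation: [179.9, -19.8, 104.9]
force: [0.4, 0.4, 1.4]
opening: 0.0876
```

```bash
cat > log.py <<'E'
from plant import ctrl
import json
o=ctrl.get_obs();r=[list(map(float,o[k])) for k in('joint_pos','tool_pos','orientation')]
open('log.txt','a').write(json.dumps(r)+'\n');print([round(x,1) for x in r[0]],r[1],o['force'])
E
python3 log.py
```

```text
[18.7, 21.0, 3.1, -20.9, -71.8, -87.2] [0.6276204800805855, 0.1579013124376601, 0.19702482903341678] [0.42529789 0.37502563 1.36212331]
```

Call:
{"name": "carry_out", "arguments": {"increments": [[-9.7,-2.5,0,-20,0,40,0],[-19.4,-5,0,-40,0,80,0],[-29.1,-7.5,0,-60,0,100,0],[-38.8,-10,0,-80,0,120,0],[-38.8,-10,0,-80,0,120,0],[-38.8,-10,0,-80,0,120,0]]}}

```text
clock: 6.32
tool_pos: [0.5472, 0.1603, 0.3172]
orientation: [-179.9, 20.0, 105.1]
force: [0.4, -1.1, 0.0]
opening: 0.0877
```

```bash
python3 log.py
cat > kin.py <<'E'
import numpy as np,json
from scipy.optimize import least_squares
from scipy.spatial.transform import Rotation as Ro
E=lambda s,a:Ro.from_euler(s,a,degrees=True)
T0=Ro.from_matrix([[0,0,1],[0,1,0],[-1,0,0]])
D=[([84.918,20.546,.682,0,-70.136,-16.507],[.24821,.62718,.22565]),
([17.27449508,-3.97514279,-53.93399844,81.92866293,-1.02931497,-173.66858378],[.62529702,.1592096,.27621002]),
([31.5145755,16.4955229,1.25055423,.051047,-74.8224969,-106.567516],[.62702424,.15909575,.27586158])]
D+=[tuple(json.loads(l)[:2]) for l in open('log.txt')]
def fk(v,q):
    a1,b1,d1,x2,z2,x3,z3,y4,x6,y6=v
    R4=E('x',-q[3]);R5=E('y',-q[4]);Rf=E('y',q[1]-q[2])
    w=np.array([x3,0,z3])+R4.apply([0,y4,0]+R5.apply([x6,y6*0,0]))
    p=np.array([a1,b1,d1])+E('y',q[1]).apply([x2,0,z2])+Rf.apply(w)
    return E('z',q[0]).apply(p),E('z',q[0])*Rf*R4*R5*E('x',-q[5])*T0
v0=np.array([.0,0,.3,0,.4,.4,0,-.187,.25,0])
def res(v): return np.r_[np.concatenate([fk(v,q)[0]-p for q,p in D]),1e-4*(v-v0)]
f=least_squares(res,v0)
V=f.x
if __name__=='__main__': print(V.round(4));print((f.fun[:-10]*1e3).round(1))
E
python3 kin.py
```

```text
[47.2, 10.2, -11.3, 17.0, -79.9, -126.8] [0.5471676247043639, 0.1602695447368535, 0.31716149549180495] [ 0.35410985 -1.07841722  0.0387692 ]
[-6.600e-03 -2.000e-04  2.019e-01  4.500e-03  6.003e-01  4.662e-01
  4.000e-04 -1.915e-01  3.784e-01  0.000e+00]
[ 0.1  0.2  0.4  0.  -0.2 -0.  -0.1  0.  -0.1 -0.3  0.1 -0.4  0.1  0.
  0.1]
```

```bash
cat > ik.py <<'E'
from kin import *
lo=np.array([-176.03,-82.01,-58.28,-173.87,-174.79,-.11])[:6];lo=np.array([-176,-82,-58.2,-173.8,-174.7,-173.6]);hi=np.array([176,121.7,71.7,95.5,-.2,173.6])
def ik(p,R,q0):
    f=lambda q:(lambda a:np.r_[(a[0]-p)*10,(R.inv()*a[1]).as_rotvec()])(fk(V,q))
    s=least_squares(f,np.clip(q0,lo+.1,hi-.1),bounds=(lo,hi),x_scale=10.);return s.x,np.abs(s.fun).max()
def tool(phi,tilt,s):
    h=np.array([np.cos(phi),np.sin(phi),0]);a=h*np.sin(tilt)-np.array([0,0,np.cos(tilt)])
    x=s*np.array([-h[1],h[0],0]);return Ro.from_matrix(np.c_[x,np.cross(a,x),a]),a,h
E
python3 - <<'E'
from ik import *
t=np.radians(45)
Q0=[[31,17,1,0,-75,-106],[31,17,1,0,-75,70],[18,21,3,-21,-72,-87],[47,10,-11,30,-80,90],[0,30,0,-60,-70,0],[30,30,0,60,-70,0]]
for ph in range(0,360,20):
  best=None
  for s in(1,-1):
    R,a,h=tool(np.radians(ph),t,s)
    for q0 in Q0:
      g=np.array([.6178,.1604,.033])
      q1,e1=ik(g+.0188*a,R,q0)
      if e1>2e-3: continue
      q2,e2=ik(g+[0,0,.14]+.0188*a,R,q1)
      d=180 if q2[5]<0 else -180
      q3=q2.copy();q3[5]+=d
      m=min((np.minimum(q-lo,hi-q)).min() for q in(q1,q2,q3)) if e2<2e-3 else -99
      if best is None or m>best[0]: best=(m,s,q1.round(),q2.round(),d)
  print(ph,best)
E
```

```text
0 None
20 (-99, 1, array([   5.,   21.,  -27., -103.,  -11.,   24.]), array([ 29.,   7., -35., -33.,  -0., -63.]), 180)
40 (np.float64(21.40096757198207), 1, array([  4.,  23., -23., -79., -25.,  15.]), array([ 17.,   8., -24., -47., -22., -28.]), 180)
60 (np.float64(-3.606843497553342), 1, array([  2.,  27., -16., -67., -41.,  19.]), array([  6.,  14., -14., -53., -45.,  -3.]), 180)
80 (np.float64(3.893891273835493), -1, array([   2.,   32.,   -8.,  -57.,  -56., -155.]), array([   3.,   21.,   -5.,  -50.,  -63., -170.]), 180)
100 (np.float64(13.914530136382638), -1, array([   3.,   37.,    2.,  -48.,  -70., -149.]), array([   4.,   28.,    5.,  -46.,  -79., -160.]), 180)
120 (np.float64(23.354207897379524), -1, array([   7.,   43.,   11.,  -41.,  -82., -142.]), array([   7.,   34.,   15.,  -41.,  -92., -150.]), 180)
140 (np.float64(33.56105959927589), -1, array([  11.,   47.,   19.,  -33.,  -93., -133.]), array([  11.,   40.,   23.,  -34., -103., -140.]), 180)
160 (np.float64(42.50583632747565), -1, array([  17.,   51.,   24.,  -25., -100., -123.]), array([  16.,   44.,   29.,  -27.
[... 325 characters left out ...]
.float64(51.58364921231606), -1, array([ 34.,  53.,  15.,   4., -97., -85.]), array([  34.,   46.,   20.,    4., -109.,  -85.]), 180)
240 (np.float64(62.606049822132476), 1, array([ 40.,  50.,   4.,  14., -88., 104.]), array([  40.,   42.,    9.,   14., -100.,  107.]), -180)
260 (np.float64(48.894715451623384), -1, array([ 45.,  45.,  -9.,  25., -76., -70.]), array([ 45.,  37.,  -5.,  24., -88., -64.]), 180)
280 (np.float64(33.26559541208911), -1, array([ 48.,  40., -25.,  39., -63., -68.]), array([ 48.,  31., -19.,  35., -75., -59.]), 180)
300 (np.float64(16.863575620019326), -1, array([ 46.,  34., -41.,  61., -51., -72.]), array([ 49.,  24., -35.,  50., -61., -56.]), 180)
320 None
340 None
```

Run:
```python
from ik import *
from h import ctrl,unproj
for n,us in(('scene',[(280,354),(299,398),(430,385)]),('side',[(224,295),(193,320),(271,390)])):
    p=ctrl.snapshot(n);print(n,[unproj(p,u,.005).round(3) for u in us])
o=ctrl.get_obs();t0=np.array(o['tool_pos']);R0=E('xyz',o['orientation']);q=np.array(o['joint_pos'])
R,a,h=tool(np.radians(284.5),np.radians(45),-1);print('a',a)
rv=(R*R0.inv()).as_rotvec(degrees=True);print('turn',rv)
Rh=Ro.from_rotvec(-np.pi*a)*R
L=np.array([.555,.10,0])
pk=np.array([.6178,.1604,0])
def go(name,g,RR,q0):
    p=g+.0188*a;qq,e=ik(p,RR,q0);print(name,p.round(4),'shift',((p-t0)*1e3).round(1),qq.round(1),'%.1e'%e);return qq
# mid of the first turn
for f in(.33,.66):
    q=go('mid',(t0-.0188*a)*(1-f)+f*(pk+[0,0,.2]),Ro.from_rotvec(np.radians(rv)*f)*R0,q)
q1=go('above',pk+[0,0,.2],R,q);q2=go('pick',pk+[0,0,.033],R,q1);q3=go('lift',pk+[0,0,.18],R,q2)
q4=q3.copy();q4[5]+=180;q4=go('turned',pk+[0,0,.18],Rh,q4)
q5=go('over L',L+[0,0,.18],Rh,q4);q6=go('lay',L+[0,0,.036],Rh,q5);go('up',L+[0,0,.25],Rh,q6)
```

```text
scene [array([0.776, 0.171, 0.005]), array([0.795, 0.247, 0.005]), array([0.624, 0.354, 0.005])]
side [array([0.772, 0.176, 0.005]), array([0.791, 0.249, 0.005]), array([0.623, 0.349, 0.005])]
a [ 0.1770454  -0.68458376 -0.70710678]
turn [-31.11883668  41.98981206  76.10529222]
mid [0.5719 0.1551 0.2737] shift [ 24.2  -3.7 -42.9] [  46.9   17.9  -10.8   20.7  -81.6 -100.5] 3.8e-10
mid [0.5962 0.1514 0.2309] shift [ 48.5  -7.4 -85.7] [ 48.   23.8 -14.2  27.5 -79.8 -77.2] 1.1e-15
above [0.6211 0.1475 0.1867] shift [  73.4  -11.2 -129.9] [ 49.1  27.8 -21.4  37.2 -74.2 -56. ] 1.8e-13
pick [0.6211 0.1475 0.0197] shift [  73.4  -11.2 -296.9] [ 48.   38.8 -28.6  43.  -59.8 -68.2] 4.4e-10
lift [0.6211 0.1475 0.1667] shift [  73.4  -11.2 -149.9] [ 49.   28.9 -22.5  37.7 -72.4 -57.4] 2.2e-15
turned [0.6211 0.1475 0.1667] shift [  73.4  -11.2 -149.9] [ 49.   28.9 -22.5  37.7 -72.4 122.6] 2.2e-15
over L [0.5583 0.0871 0.1667] shift [  10.6  -71.6 -149.9] [ 49.7  22.2 -34.1  38.3 -68.7 119.1] 8.9e-12
lay [0.5583 0.0871 0.0227] shift [  10.6  -71.6 -293.9] [ 47.9  33.3 -41.   46.2 -54.9 106.1] 6.9e-16
up [0.5583 0.0871 0.2367] shift [ 10.6 -71.6 -79.9] [ 50.   17.9 -29.7  36.4 -75.8 124.5] 2.0e-11
```

Call:
{"name": "carry_out", "arguments": {"increments": [[-3.11,4.2,7.61,7,-1,-13,0],[-6.22,8.4,15.22,15,-2,-26,0],[-9.34,12.6,22.83,22,-3,-39,0],[-12.45,16.8,30.44,29,-4,-52,0],[-15.56,21,38.05,37,-6,-65,0],[-18.67,25.19,45.66,44,-7,-78,0],[-21.78,29.39,53.27,51,-8,-91,0],[-24.9,33.59,60.88,59,-9,-104,0],[-28.01,37.79,68.49,66,-10,-117,0],[-31.12,41.99,76.1,73.4,-11.2,-130,0],[-31.12,41.99,76.1,73.4,-11.2,-130,0],[-31.12,41.99,76.1,73.4,-11.2,-130,0],[-31.12,41.99,76.1,73.4,-11.2,-130,0]]}}

```text
clock: 8.05
tool_pos: [0.6213, 0.1474, 0.1868]
orientation: [-135.0, 0.2, -165.5]
force: [-0.8, -0.4, 0.1]
opening: 0.0876
```

Run:
```python
from ik import *
from h import ctrl
import cv2
o=ctrl.get_obs();R=E('xyz',o['orientation']).as_matrix();print(R.round(3));g=np.array(o['tool_pos'])-.0188*R[:,2]
print(o['joint_pos'].round(1),o['clock'],'to go',(np.array([.6178,.1604,.033])-g)*1e3)
p=ctrl.snapshot('side');cv2.imwrite('pics/s1.png',p['pixels'])
```

```text
[[-0.968 -0.174  0.179]
 [-0.25   0.685 -0.684]
 [-0.004 -0.707 -0.707]]
[ 49.1  27.7 -21.8  37.4 -73.8 -56.4] 8.05 to go [-1.76580971e-01  1.18929231e-01 -1.67135459e+02]
```

View pics/s1.png

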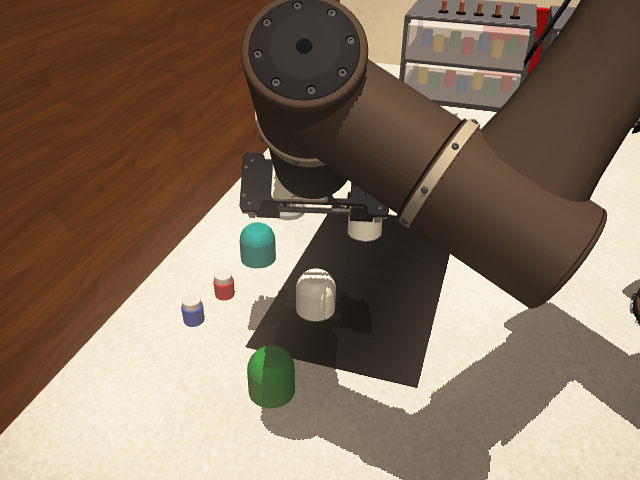

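The side view shows the gripper tilted and centred above the white cup (316,294), clear of the pots and the green cup. I'll descend.

Call:
{"name": "carry_out", "arguments": {"increments": [[0,0,0,0,0,-30,0],[0,0,0,0,0,-60,0],[0,0,0,0,0,-90,0],[0,0,0,0,0,-115,0],[0,0,0,0,0,-135,0],[0,0,0,0,0,-150,0],[0,0,0,0,0,-160,0],[0,0,0,0,0,-167,0],[0,0,0,0,0,-167,0],[0,0,0,0,0,-167,0]]}}

```text
clock: 9.35
tool_pos: [0.6211, 0.1477, 0.0194]
orientation: [-134.9, 0.1, -165.4]
force: [-0.1, -0.5, -0.7]
opening: 0.0875
```

Call:
{"name": "carry_out", "arguments": {"increments": [[0,0,0,0,0,0,0.1],[0,0,0,0,0,0,0.2],[0,0,0,0,0,0,0.3],[0,0,0,0,0,0,0.4],[0,0,0,0,0,0,0.6],[0,0,0,0,0,0,1],[0,0,0,0,0,0,1],[0,0,0,0,0,0,1],[0,0,0,0,0,0,1]]}}

```text
clock: 10.48
tool_pos: [0.6209, 0.1475, 0.0191]
orientation: [-134.9, 0.1, -165.4]
force: [-2.1, 1.5, 3.2]
opening: 0.0636
```

Gripped: the opening is 64 mm, the cup's diameter. I'll lift it.

Call:
{"name": "carry_out", "arguments": {"increments": [[0,0,0,0,0,5,1],[0,0,0,0,0,15,1],[0,0,0,0,0,35,1],[0,0,0,0,0,60,1],[0,0,0,0,0,85,1],[0,0,0,0,0,110,1],[0,0,0,0,0,130,1],[0,0,0,0,0,145,1],[0,0,0,0,0,147,1],[0,0,0,0,0,147,1]]}}

```text
clock: 11.72
tool_pos: [0.6206, 0.1472, 0.1655]
orientation: [-134.9, 0.0, -165.4]
force: [0.8, -0.4, -3.1]
opening: 0.0636
```

Call:
{"name": "carry_out", "arguments": {"increments": [[-1.77,6.85,7.07,-3,-3,0,1],[-3.54,13.69,14.14,-7,-7,0,1],[-5.31,20.54,21.21,-10,-10,0,1],[-7.08,27.38,28.28,-14,-13,0,1],[-8.85,34.23,35.36,-17,-17,0,1],[-10.62,41.08,42.43,-21,-20,0,1],[-12.39,47.92,49.5,-24,-23,0,1],[-14.16,54.77,56.57,-28,-27,0,1],[-15.93,61.61,63.64,-31,-30,0,1],[-17.7,68.46,70.71,-35,-33,0,1],[-19.47,75.3,77.78,-38,-37,0,1],[-21.25,82.15,84.85,-42,-40,0,1],[-23.02,89,91.92,-45,-44,0,1],[-24.79,95.84,98.99,-49,-47,0,1],[-26.56,102.69,106.07,-52,-50,0,1],[-28.33,109.53,113.14,-56,-54,0,1],[-30.1,116.38,120.21,-59,-57,0,1],[-31.85,123.2,127.25,-62.8,-60.4,0,1],[-31.85,123.2,127.25,-62.8,-60.4,0,1],[-31.85,123.2,127.25,-62.8,-60.4,0,1]]}}

```text
clock: 14.22
tool_pos: [0.5581, 0.0871, 0.1656]
orientation: [135.1, -0.1, 14.3]
force: [0.5, 0.3, -2.7]
opening: 0.0636
```

Run:
```python
from ik import *
from h import ctrl
import cv2
o=ctrl.get_obs();R=E('xyz',o['orientation']).as_matrix();print(R.round(3));g=np.array(o['tool_pos'])-.0188*R[:,2]
print(o['joint_pos'].round(1),o['clock'],g)
a=[cv2.resize(ctrl.snapshot(n)['pixels'][100:400,x:x+400],(400,300)) for n,x in(('scene',150),('side',150))]
cv2.imwrite('pics/s2.png',np.hstack(a))
```

```text
[[ 0.969  0.174  0.175]
 [ 0.246 -0.686 -0.684]
 [ 0.001  0.706 -0.708]]
[ 49.6  22.3 -34.4  38.3 -68.4 118.7] 14.225 [0.55484582 0.09991885 0.17889136]
```

View pics/s2.png

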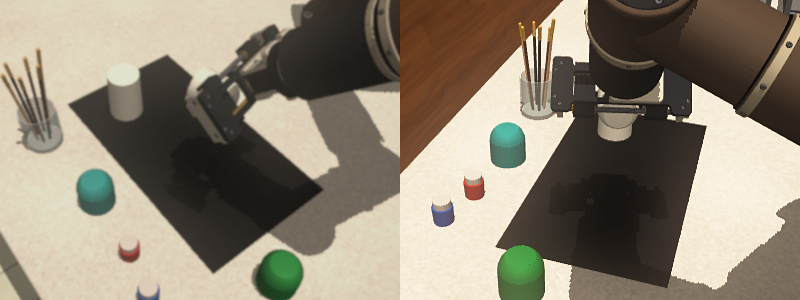

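The cup is held, turned a quarter (scene crop (200,90)), with the tumbler untouched at (125,92). I'll lower it gently.

Call:
{"name": "carry_out", "arguments": {"increments": [[0,0,0,0,0,-30,1],[0,0,0,0,0,-60,1],[0,0,0,0,0,-85,1],[0,0,0,0,0,-105,1],[0,0,0,0,0,-120,1],[0,0,0,0,0,-130,1],[0,0,0,0,0,-135,1],[0,0,0,0,0,-138,1],[0,0,0,0,0,-140,1],[0,0,0,0,0,-140,1],[0,0,0,0,0,-140,1]]}}

```text
clock: 15.7
tool_pos: [0.5582, 0.0872, 0.0262]
orientation: [135.1, 0.0, 14.4]
force: [0.5, 0.2, -2.4]
opening: 0.0637
```

Call:
{"name": "carry_out", "arguments": {"increments": [[0,0,0,0,0,-1,1],[0,0,0,0,0,-2,1],[0,0,0,0,0,-3,1],[0,0,0,0,0,-3.5,1],[0,0,0,0,0,-3.5,1],[0,0,0,0,0,-3.5,1]]}}

```text
clock: 16.45
tool_pos: [0.5581, 0.087, 0.0225]
orientation: [135.1, 0.1, 14.4]
force: [-1.0, 0.3, -0.4]
opening: 0.0634
```

Call:
{"name": "carry_out", "arguments": {"increments": [[0,0,0,0,0,0,0],[0,0,0,0,0,18,0],[0,0,0,0,0,70,0],[0,0,0,0,0,125,0],[0,0,0,0,0,175,0],[0,0,0,0,0,200,0],[0,0,0,0,0,210,0],[0,0,0,0,0,210,0],[0,0,0,0,0,210,0],[0,0,0,0,0,210,0],[0,0,0,0,0,210,0],[0,0,0,0,0,210,0]]}}

```text
clock: 17.95
tool_pos: [0.558, 0.087, 0.2321]
orientation: [135.1, 0.1, 14.4]
force: [-1.0, -0.0, 0.2]
opening: 0.0872
```

Run:
```python
from h import *
o=ctrl.get_obs();print(o['clock'],o['force'],o['opening'])
P=[ctrl.snapshot(n) for n in('scene','side')]
a=[cv2.resize(p['pixels'][y:y+240,x:x+320],(400,300)) for p,x,y in((P[0],170,120),(P[1],170,170))]
cv2.imwrite('pics/s3.png',np.hstack(a))
for p in P:
    for d in ctrl.search_frame(p,'rinse_cup')+ctrl.search_frame(p,'tumbler'): print(np.round(d['centre'],3),round(d['confidence'],2))
```

```text
17.95 [-0.98532179 -0.03581768  0.24331117] 0.08720668771851527
[0.533 0.158 0.045] 0.91
[0.635 0.353 0.06 ] 0.88
[0.768 0.064 0.053] 0.75
[ 0.608 -0.075  0.077] 0.77
[0.537 0.176 0.046] 0.71
[0.62  0.364 0.05 ] 0.67
[0.756 0.069 0.044] 0.58
[ 0.596 -0.069  0.063] 0.95
```

View pics/s3.png

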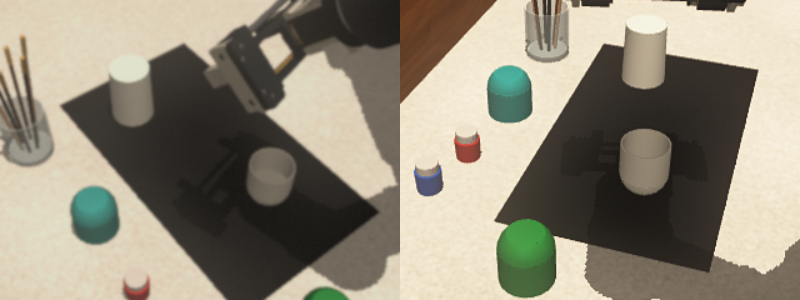

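The cup stands mouth up on the mat (scene crop (271,175), side crop (645,160)) and the tumbler is unmoved. I'll let it settle, then check it is upright and still.

Call:
{"name": "carry_out", "arguments": {"increments": [[0,0,0,0,0,0,0],[0,0,0,0,0,0,0],[0,0,0,0,0,0,0],[0,0,0,0,0,0,0],[0,0,0,0,0,0,0],[0,0,0,0,0,0,0],[0,0,0,0,0,0,0],[0,0,0,0,0,0,0],[0,0,0,0,0,0,0],[0,0,0,0,0,0,0],[0,0,0,0,0,0,0],[0,0,0,0,0,0,0]]}}

```text
clock: 19.75
tool_pos: [0.5581, 0.087, 0.2325]
orientation: [135.1, 0.1, 14.4]
force: [-0.3, 0.9, 0.5]
opening: 0.0878
```

Run:
```python
from h import *
for k in range(2):
  for n in('scene','side'):
    p=ctrl.snapshot(n)
    d=min(ctrl.outline_of(p,'rinse_cup'),key=lambda d:np.hypot(*(np.argwhere(d['pixels']).mean(0)[::-1]-proj(p,[.535,.16,.035])[0])))
    yx=np.argwhere(d['pixels']);b=np.r_[yx.min(0)[::-1],yx.max(0)[::-1]+1]
    r=least_squares(lambda v:box(p,*v,True)-b,[.54,.16]);print(n,b,r.x.round(4),r.fun.round(1))
print(ctrl.get_obs()['clock'])
```

```text
scene [367 238 407 284] [0.5366 0.1581] [ 0.1 -0.3 -0.1  0.3]
side [344 272 388 326] [0.5375 0.1585] [ 0.6  0.2 -0.6 -0.2]
scene [367 238 407 284] [0.5366 0.1581] [ 0.1 -0.3 -0.1  0.3]
side [344 273 388 327] [0.5369 0.161 ] [ 0.5  0.2 -0.5 -0.1]
20.15
```

The upright model fits in both views to under 1 pixel, and the cup is still at (0.537, 0.159) on the mat. I'll hand in the job.

```bash
python3 -c "
from plant import ctrl
print(ctrl.close_job())"
```

```text
the job is handed in; nothing more can be done
None
```

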